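# One full scanning turn of a hand-turned inspection table

### The arm

A 7-joint arm with a two-finger parallel gripper is mounted at the origin on a cart in front of the work surface, level with it; the furniture and walls round the work are solid. World frame = base frame: x ahead of the robot, y to its left, z up, the work surface at z = 0. Lengths are in mm, angles in rad, forces in N, time in s.
With the tool pointing down it reaches from about 400 to 875 mm from the base axis. Payload 19.3 kg.
Tool frame: the origin (TCP) lies at the very end of the fingers, on their centre line; the grasp point (between the pads) lies 19 mm behind it (grip_point_offset is the z of the grasp point in the tool frame, in mm); z points along the fingers, x is the direction in which the jaws open and shut, and the axes are right-handed (so a half turn about z gives the same grasp; the last joint's range is limited). The gripper opens to 85 mm and grips with 20 to 120 N. Pads are 22 mm wide; open, the fingers measure 114 mm over their backs; the gripper's body (76 mm by 85 mm) begins 54 mm behind the grasp point. The pads swing forward as they close: fully open they stand 13 mm farther back than shut.
Start: joints at [-1.321, 0.521, -0.036, 1.599, 0.021, 1.021, -0.113], TCP at [196.504, 593.297, 231.291] pointing down, gripper open.
Joint ranges: [-2.91, 2.91], [-0.3, 2.13], [-1.5, 1.42], [0.17, 2.43], [-1.26, 4.41], [0.16, 1.93], [-2.52, 2.52]. Speed limits (rad/s): [1.89, 1.89, 2.39, 2.39, 3.01, 3.01, 3.01].

### API

Orientations are given as a 3x3 rotation matrix whose columns are the frame's x, y, z axes.
In Python, from workcell import movep, movel, goto_joints, open_gripper, clamp, wait, inverse_kinematics, read_state, camera, PlanningError, finish_job, grip_point_offset gives the robot as it stands. Calls block until the motion is done:
- movep(position, orientation): joint-space move of the TCP to a pose.
- movel(position, frame=None, max_speed=150, guard=None): straight line of the TCP; frame=None keeps the orientation; max_speed is the mean speed in mm/s. With guard (N) it stops when the force on the tool has changed by that much, and returns True; else False.
- goto_joints(angles): joint-space move.
- open_gripper() and clamp(): open the fingers fully, or close them until they stop; the grip force is fixed at half the most.
- wait(seconds).
- inverse_kinematics(position, orientation): joint angles nearest the present ones, or None.
- read_state(): the state.
- camera(name): name is "side" or "top" or "wrist"; returns a dict with "image" (420x560x3 uint8, blue, green, red), "range_z" (420x560 float32, mm along the optical axis (not along the pixel's ray), 0 where there is no reading), "fx", "fy", "cx", "cy" (pixels), "cam_to_world" (4x4, takes a point from camera to world coordinates). Camera axes: x right, y up, looking along -z (the intrinsics and any distortion apply to the point x, -y, -z); pixel columns grow to the right and rows downward; lengths in mm; the calibration is good to about 2 mm. A picture is of the moment at which its call begins.
A pose or a line that the arm cannot do raises PlanningError and nothing moves.
- finish_job(): hands the job in, once; it reports no verdict.
The state is a dict: "time": time; "qpos": joint angles; "qvel": joint speeds; "joint_efforts": joint torques, N m; "eef_pos": TCP position; "tool_rot": TCP orientation; "ft_force": force on the tool from outside, world axes, zero at the start; "torque": the same for the moment, N m; "finger_gap": finger opening in mm.
Only numpy, scipy, OpenCV 4.12 (cv2) and the standard library are available. Lean on these libraries where they do the work, as an engineer would, in place of code of your own. Each camera call takes 0.05 s, during which the arm holds its last target.

### The job

The printed blade cluster on the hand-turned scanning table needs one full scan. Swing the lock lever outward until its tooth is well clear of the table's rim, push the table gently by its upright post through exactly one whole turn, counter-clockwise seen from above, and then swing the lever fully back in so that its tooth sits in the gap of the rim again. Do not touch the blade cluster, and leave the other things around undisturbed.

Things in the scene. Friction and masses are not known exactly. Their poses are not given: they have to be found in the camera images.
- table_base: fixed grey base, a disc 250 mm across and 12 mm thick on the worktop; origin on the table's upright axis at worktop level. The lock lever stands on its +y side; on its +x side, 178 to 218 mm from the axis, stands the grey scanner head, 90 mm wide, top 118 mm above the worktop
- turntable: round aluminium turntable, 220 mm across, upper face 45 mm above the worktop; origin on its upright axis at worktop level, turning with the table. A steel rail 12 mm thick runs round its rim (outer radius 122 mm, top 44 mm above the worktop) with one gap, 20 mm wide between its rounded ends. The gap lies along +y of this frame, which at 0 is under the lock tooth
- table_turn (a joint): angle of the turntable in rad: 0 at the start (locked), growing counter-clockwise seen from above, and counting on beyond one turn (a whole turn reads 6.283). It turns with light friction (about 1 N at the post) and stops almost at once when no longer pushed. Push it with no more than 20 N
- post_mid (a point): middle of the round black upright post for turning the table by hand, 16 mm thick, fixed on the turntable 95 mm from its axis; the point is 105 mm, the post's top 125 mm above the worktop. Push it sideways, no grasp needed. Blade cluster and lever knob stay below 92 mm above the worktop: fingertips going round 98 mm above the worktop clear both and still meet the post
- lock_lever (a joint): angle of the lock lever in rad: 0 fully in (tooth in the rim's gap, table locked), growing as it swings outward, to 0.6 at most. Tooth clear of the rim above 0.2. It stays where it is left (about 0.7 N at the knob). If the table is far from a whole turn the tooth meets the rail and the lever stops at about 0.15; within about 0.06 rad the rounded tooth slides in and centres the table
- lever_knob (a point): point on the axis of the lever's knob, an upright black pin 14 mm thick, free from 45 to 87 mm above the worktop; this point is 70 mm above the worktop. It stands at the end of the flat steel lever (12 mm wide, top 44 mm above the worktop), just outside the table's rim. Outward is away from the table's axis
- lever_pivot (a point): point on the upright hinge axis of the lock lever, 110 mm from the knob's axis, 70 mm above the worktop. Seen from above the lever turns clockwise about it to open and counter-clockwise to close
- blade_part: bronze-coloured printed blade cluster on its block, 102 x 63 x 41 mm, 0.5 kg, standing loose near the centre of the turntable and riding round with it; origin at the centre of its underside
- white_jar: bystander: white jar, 50 mm across, 62 mm high; origin at the centre of its underside
- amber_jar: bystander: amber jar with a black ribbed lid, 58 mm across, 78 mm high; origin at the centre of its underside
- dial_gauge: bystander: round dial indicator lying on its back, 103 x 60 x 26 mm; origin at the centre of its underside

How it is judged (in metres and radians):
On the way, in this order (a step that is already met when the one before it is completed fails the run):
1. the lock lever is swung out clear of the rim, with the table still in its starting position (value of joint lock_lever above 0.22 rad and value of joint table_turn between -0.15 and 0.15 rad), for 0.1 s.
2. the table has been turned one whole turn counter-clockwise (within 0.12 rad), the lever still out (value of joint table_turn between 6.163 and 6.403 rad and value of joint lock_lever above 0.1 rad), for 0.2 s.
At the end, for the whole second after the job is handed in: the table stands still exactly one whole turn counter-clockwise from its start (joint 6.283, within 0.06 rad), the lock lever is fully in (below 0.06 rad), and the blade cluster still stands upright near the centre of the table (within 20 mm) (value of joint lock_lever below 0.06 rad and value of joint table_turn between 6.223 and 6.343 rad and velocity of joint table_turn below 0.05 rad/s and horizontal distance between blade_part and turntable below 0.02 m and angle between blade_part's own z axis and vertical below 0.1 rad and linear speed of blade_part below 0.02 m/s); the robot touches nothing.
It fails at once if the turntable or its post was pushed or squeezed with more than 20 N (contact force between turntable and the fingers above 20 N or contact force between turntable and the arm above 20 N).
It fails at once if the robot touched the blade cluster (contact force between blade_part and the arm above 0.5 N).
It fails at once if the robot's fingers touched the blade cluster (contact force between blade_part and the fingers above 0.5 N).
It fails at once if a bystander was moved by more than 20 mm (distance of any of white_jar, amber_jar, dial_gauge from where it was at the start of the episode above 0.02 m).
It also fails if it takes over 72 s, if anything falls off the work surface, if the arm or the gripper's body presses on something with over 40 N, if the wrist force passes 120 N, or if a joint passes its speed limit or range.

## Working session

There is one attempt and no reset: what is moved stays moved. The work goes in short steps, each a Python script; the robot and the scene stay as the last script left them, time stands still between calls to the robot, and variables do not carry over. Pictures are saved under pics/ and viewed, and the job is handed in when it is done.

```bash
ls; mkdir -p pics; cat > h.py <<'E'
import numpy as np, cv2
from workcell import *
def snap(n,tag):
    c=camera(n); cv2.imwrite(f'pics/{tag}.png',c['image']); np.savez(f'/tmp/{tag}.npz',**{k:np.array(v) for k,v in c.items()}); return c
def ray(c,u,v):
    d=np.array([(u-c['cx'])/c['fx'],-(v-c['cy'])/c['fy'],-1.0]); T=np.array(c['cam_to_world']); return T[:3,3],T[:3,:3]@d
def onplane(c,u,v,z):
    o,d=ray(c,u,v); return o+d*(z-o[2])/d[2]
def load(tag):
    return {k:v for k,v in np.load(f'/tmp/{tag}.npz').items()}
E
python3 - <<'E'
from h import *
for n in('side','top'):
    c=snap(n,n+'0'); print(n,{k:(v if np.ndim(v)==0 else '') for k,v in c.items()}); print(np.round(c['cam_to_world'],3))
s=read_state(); print(s['time'],s['finger_gap'],s['tool_rot'],grip_point_offset)
E
```

```text
pics
side {'image': '', 'range_z': '', 'fx': 424.60733659062885, 'fy': 424.60733659062885, 'cx': 282.1053544522375, 'cy': 205.16191761124963, 'cam_to_world': ''}
[[ 9.85000e-01  9.20000e-02 -1.44000e-01  3.80590e+02]
 [-1.71000e-01  5.72000e-01 -8.03000e-01 -9.61943e+02]
 [ 8.00000e-03  8.15000e-01  5.79000e-01  8.27948e+02]
 [ 0.00000e+00  0.00000e+00  0.00000e+00  1.00000e+00]]
top {'image': '', 'range_z': '', 'fx': 390.01535286921313, 'fy': 390.01535286921313, 'cx': 276.17321870050324, 'cy': 201.78314590362677, 'cam_to_world': ''}
[[-2.000000e-02  9.950000e-01 -9.900000e-02  4.597680e+02]
 [-1.000000e+00 -2.000000e-02 -0.000000e+00  4.496700e+01]
 [-2.000000e-03  9.900000e-02  9.950000e-01  1.190945e+03]
 [ 0.000000e+00  0.000000e+00  0.000000e+00  1.000000e+00]]
0.1 85.59036966338289 [[ 3.14399467e-01  9.49290743e-01 -2.46369533e-04]
 [ 9.49290267e-01 -3.14399557e-01 -9.52368225e-04]
 [-9.81532812e-04  6.55478629e-05 -9.99999516e-01]] -18.700000000000003
```

View pics/side0.png

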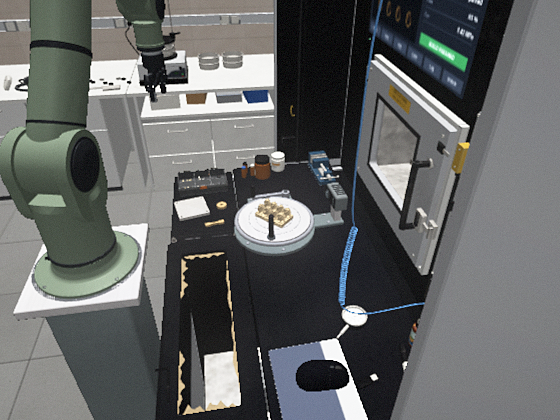

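View pics/top0.png

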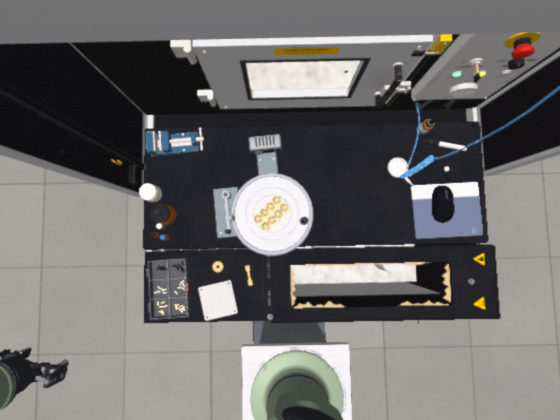

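```bash
python3 - <<'E'
from h import *
c=load('top0')
im=c['image'][160:260,190:330]; cv2.imwrite('pics/topz.png',cv2.resize(im,None,fx=5.6,fy=5.6,interpolation=cv2.INTER_CUBIC))
c=load('side0')
im=c['image'][170:260,210:350]; cv2.imwrite('pics/sidez.png',cv2.resize(im,None,fx=5.6,fy=5.6,interpolation=cv2.INTER_CUBIC))
E
```

```text
(no output)
```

View pics/topz.png

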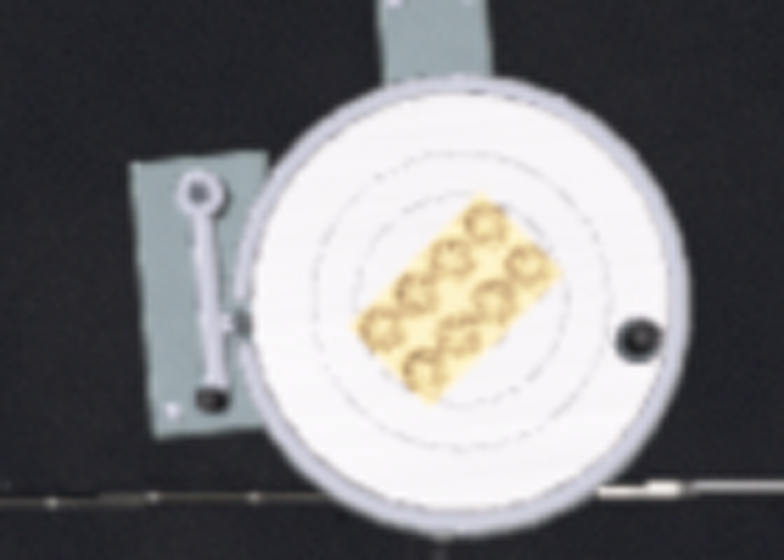

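View pics/sidez.png

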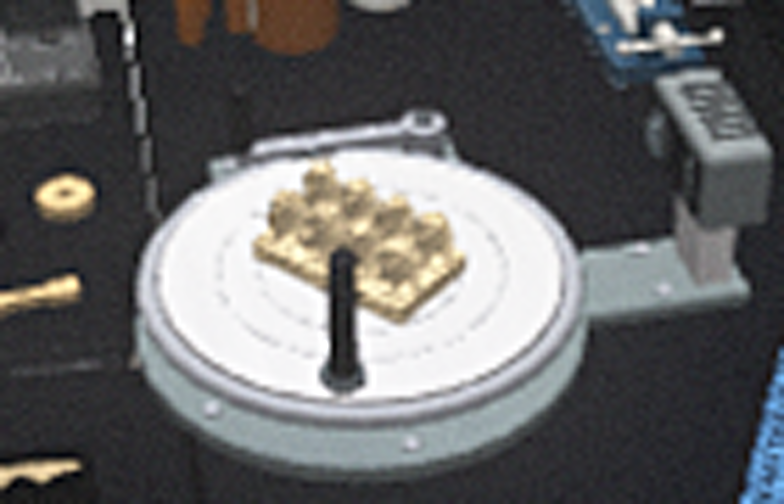

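```bash
cat > m.py <<'E'
from h import *
def table(c):
    im=c['image'].astype(int); m=((im.min(2)>195)).astype(np.uint8)
    m[:, :225]=0; m[:,325:]=0; m[:160]=0; m[262:]=0
    cs,_=cv2.findContours(m,cv2.RETR_EXTERNAL,cv2.CHAIN_APPROX_NONE)
    k=max(cs,key=cv2.contourArea)
    h=cv2.convexHull(k)[:,0]
    P=np.array([onplane(c,u,v,45)[:2] for u,v in h.astype(float)])
    A=np.c_[2*P,np.ones(len(P))]; s=np.linalg.lstsq(A,(P**2).sum(1),rcond=None)[0]
    return s[:2],np.sqrt(s[2]+s[:2]@s[:2])
E
python3 - <<'E'
from m import *
c=load('top0'); print('table',table(c))
f=lambda u,v:((u+.5)/5.6+190-.5,(v+.5)/5.6+160-.5)
for n,u,v,z in [('pivot',200,193,46),('knobtop',210,402,87),('knobbase',215,383,45),('gap',240,326,44),('posttop',640,337,125),('railL',238,310,44),('railR',690,310,44),('railT',465,75,44),('railB',460,535,44)]:
    print(n,np.round(onplane(c,*f(u,v),z),1), c['range_z'][int(round(f(u,v)[1])),int(round(f(u,v)[0]))])
c=load('side0')
g=lambda u,v:((u+.5)/5.6+210-.5,(v+.5)/5.6+170-.5)
for n,u,v,z in [('pivot',424,122,46),('posttop',343,255,125),('postbase',343,378,45)]:
    print(n,np.round(onplane(c,*g(u,v),z),1))
E
```

```text
table (array([539.83415713,  59.89511259]), np.float64(117.40581703714524))
pivot [599.8 195.4  46. ] 1150.1643
knobtop [488.6 185.7  87. ] 1101.7231
knobbase [499.6 188.3  45. ] 1144.272
gap [529.3 175.1  44. ] 1148.8218
posttop [515.  -29.3 125. ] 1067.0681
railL [537.7 176.1  44. ] 1185.1125
railR [532.9 -61.6  44. ] 1155.5096
railT [660.4  54.3  44. ] 1163.722
railB [418.   61.5  44. ] 1193.942
pivot [598.8 198.5  46. ]
posttop [516.2 -29.4 125. ]
postbase [515.8 -27.8  45. ]
```

```bash
cat >> h.py <<'E'
def R(yaw):  # tool down, tool x at angle yaw
    c,s=np.cos(yaw),np.sin(yaw); return np.array([[c,s,0],[s,-c,0],[0,0,-1.]])
E
python3 - <<'E'
from h import *
C=np.array([539.5,58.5])
for yd in range(-180,180,30):
    out=[]
    for a in range(0,360,45):
        q=inverse_kinematics([C[0]+95*np.cos(np.radians(a)),C[1]+95*np.sin(np.radians(a)),100],R(np.radians(yd)))
        out.append(None if q is None else round(float(q[6]),2))
    q=inverse_kinematics([490,160,60],R(np.radians(yd)));
    print(yd,out, None if q is None else np.round(q,2))
E
```

```text
-180 [2.19, 2.06, 2.47, 2.47, 1.95, -2.12, -2.15, -2.28] [-0.16  0.63 -0.36  2.    0.39  0.58  2.35]
-150 [-1.9, -1.99, -1.99, -1.89, -1.72, -1.6, -1.62, -1.76] [-1.08  0.93  1.01  2.04 -1.11  0.86 -2.02]
-120 [-1.38, -1.47, -1.47, -1.37, -1.2, -1.24, -1.25, -1.37] [-1.08  0.93  1.01  2.04 -1.11  0.86 -1.5 ]
-90 [-1.23, -1.37, -1.46, -1.46, -1.34, -1.17, -1.06, -1.08] [-0.77  0.68  0.47  2.03 -0.56  0.56 -1.47]
-60 [-0.71, -0.88, -0.98, -0.98, -0.84, -0.67, -0.55, -0.59] [-0.74  0.67  0.43  2.03 -0.52  0.55 -0.99]
-30 [-0.26, -0.42, -0.51, -0.5, -0.38, -0.22, -0.12, -0.16] [-0.71  0.66  0.39  2.03 -0.46  0.54 -0.52]
0 [0.16, 0.02, -0.08, -0.07, 0.05, 0.22, 0.32, 0.27] [-0.64  0.64  0.29  2.02 -0.35  0.53 -0.1 ]
30 [0.58, 0.45, 0.35, 0.36, 0.49, 0.66, 0.73, 0.68] [-0.57  0.63  0.19  2.02 -0.23  0.52  0.31]
60 [1.0, 0.89, 0.79, 0.8, 0.92, 1.09, 1.17, 1.1] [-0.5   0.62  0.1   2.02 -0.11  0.51  0.72]
90 [1.43, 1.3, 1.22, 1.22, 1.34, 1.53, 1.61, 1.54] [-0.43  0.61 -0.    2.01  0.    0.52  1.14]
120 [1.84, 1.7, 1.61, 1.62, 1.77, 1.98, 2.06, 1.98] [-0.33  0.61 -0.13  2.01  0.15  0.53  1.53]
150 [2.28, 2.14, 2.04, 2.05, 2.21, 2.39, 2.46, 2.4] [-0.24  0.62 -0.25  2.    0.28  0.55  1.93]
```

```bash
python3 - <<'E'
from h import *
movep([450,110,260],R(0)); clamp()
c=snap('wrist','w1'); print(np.round(c['cam_to_world'],2),c['fx'],c['cx'],c['cy'])
snap('top','top1')
s=read_state(); print(s['time'],s['finger_gap'],s['eef_pos'],np.round(s['qpos'],2))
E
```

```text
[[ 1.0000e+00 -0.0000e+00  0.0000e+00  4.4960e+02]
 [-0.0000e+00  9.6000e-01  2.9000e-01  1.8412e+02]
 [-0.0000e+00 -2.9000e-01  9.6000e-01  4.0241e+02]
 [ 0.0000e+00  0.0000e+00  0.0000e+00  1.0000e+00]] 316.52018706328556 281.46508763838915 209.34586185221724
2.9417 -0.1594100348818317 [449.9925213  110.00883186 260.00387001] [-0.76  0.25  0.47  1.99 -0.14  0.93 -0.21]
```

View pics/w1.png

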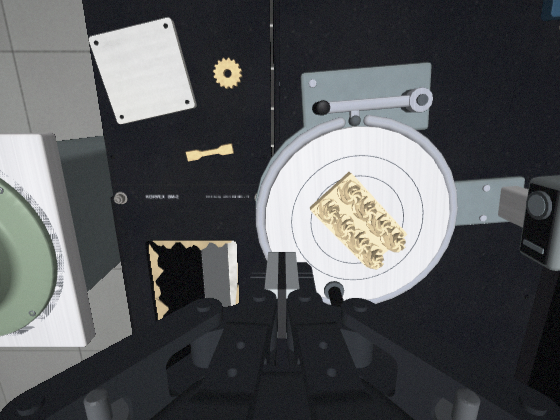

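```bash
python3 - <<'E'
from h import *
c=load('w1')
im=c['image']; cv2.imwrite('pics/w1z.png',cv2.resize(im[50:310,240:480],None,fx=2.3,fy=2.3,interpolation=cv2.INTER_CUBIC))
m=(im.min(2)>185).astype(np.uint8); m[:,:255]=0; m[:,470:]=0;m[:115]=0;m[310:]=0
k=max(cv2.findContours(m,cv2.RETR_EXTERNAL,cv2.CHAIN_APPROX_NONE)[0],key=cv2.contourArea)
h=cv2.convexHull(k)[:,0].astype(float)
P=np.array([onplane(c,u,v,45)[:2] for u,v in h])
for i in range(6):
    A=np.c_[2*P,np.ones(len(P))]; s=np.linalg.lstsq(A,(P**2).sum(1),rcond=None)[0]; r=np.sqrt(s[2]+s[:2]@s[:2]); e=np.hypot(*(P-s[:2]).T)-r; P=P[abs(e)<max(1.5,2*e.std())]
print(s[:2],r,len(P),e.std())
for n,u,v,z in [('knobtop',321,107,87),('pivot',421,99,46),('tooth',355,120,46),('posttop',333,289,125),('postbase',337,301,50)]: print(n,np.round(onplane(c,u,v,z),1),c['range_z'][v,u])
E
```

```text
[540.3766756   58.07973523] 111.94174347635027 38 0.7706244506537054
knobtop [486.6 189.5  87. ] 299.15057
pivot [597.4 198.3  46. ] 333.68958
tooth [528.7 176.8  46. ] 343.29767
posttop [500.2  17.1 125. ] 391.03152
postbase [519.8 -45.4  50. ] 366.80405
```

View pics/w1z.png

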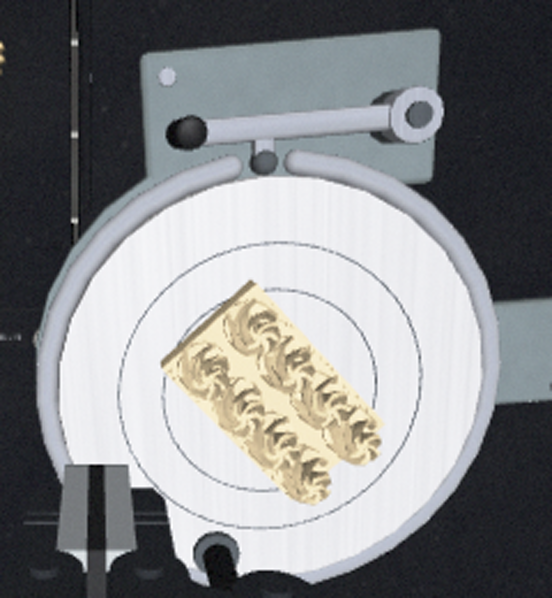

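```bash
python3 - <<'E'
from h import *
c=load('w1'); print(onplane(c,334,290,47))
movep([488,162,110],R(0)); movel([488,162,60],max_speed=100)
print(read_state()['ft_force'])
print(movel([488,175,60],max_speed=40,guard=12),movel([493,219,60],max_speed=60,guard=12)); print(read_state()['eef_pos'],read_state()['ft_force'])
movel([491,205,60]); movel([491,205,130]); movel([470,120,260],max_speed=250); snap('wrist','w2'); print(read_state()['time'])
E
```

```text
[515.80846234 -31.3393954   47.        ]
[ 0.36057595  0.96616687 -0.2173635 ]
False False
[492.90343696 218.72576869  59.98300343] [-0.0861904  -0.47245965  0.19753784]
7.3417
```

View pics/w2.png

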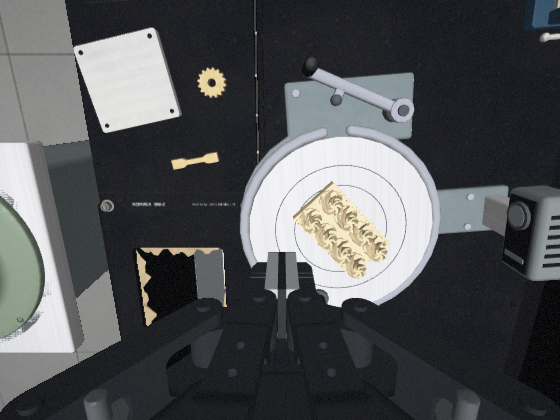

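```bash
cat >> h.py <<'E'
C=np.array([540.,58.3])
def pt(deg,z=100,r=95): a=np.radians(deg); return [C[0]+r*np.cos(a),C[1]+r*np.sin(a),z]
E
python3 - <<'E'
from h import *
movel(pt(-133,200),max_speed=250); movel(pt(-133),max_speed=150)
print(read_state()['time'])
for a in (-128,-122,-116):
    print(a,movel(pt(a),max_speed=25,guard=8),np.round(read_state()['ft_force'],2))
a=-116
while a<-20:
    a+=16
    g=movel(pt(a),max_speed=60,guard=12); s=read_state(); print(a,g,np.round(s['ft_force'],2),round(s['time'],2))
    if g: break
snap('top','top2')
E
python3 -c "
import cv2;im=cv2.imread('pics/top2.png');cv2.imwrite('pics/top2z.png',cv2.resize(im[160:260,190:330],None,fx=5.6,fy=5.6,interpolation=2))"
```

```text
8.8833
-128 False [-0.81  0.83  0.36]
-122 False [ 0.33  0.74 -0.1 ]
-116 False [0.37 0.15 0.28]
-100 False [-0.77  0.02 -0.09] 11.06
-84 False [ 0.47  0.48 -1.08] 11.65
-68 False [-0.55 -0.1   0.33] 12.24
-52 False [ 0.12  0.36 -0.03] 12.83
-36 False [-0.53 -0.94 -0.11] 13.43
-20 False [-0.42 -0.75  0.62] 14.02
```

View pics/top2z.png

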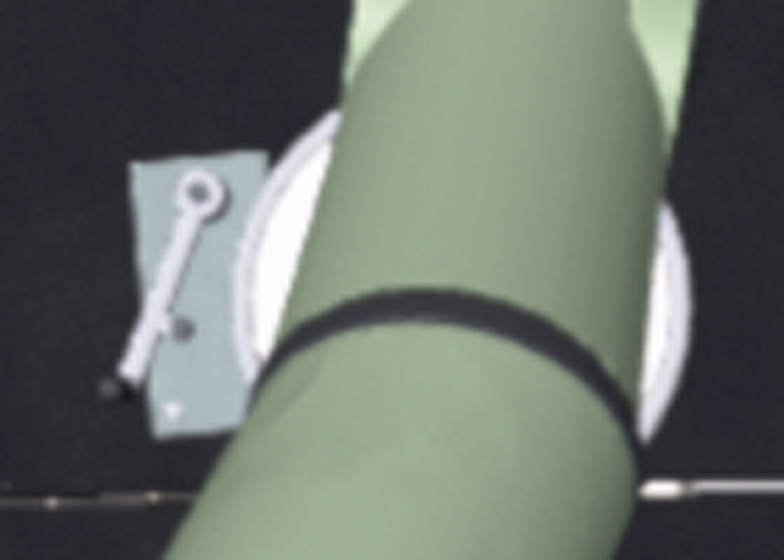

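```bash
python3 - <<'E'
from h import *
snap('wrist','w3')
E
```

```text
(no output)
```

View pics/w3.png

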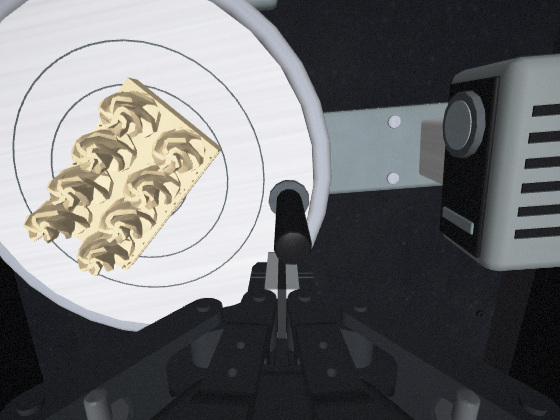

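```bash
python3 - <<'E'
from h import *
a=-20
while a<220:
    a+=16
    g=movel(pt(a),max_speed=60,guard=12); s=read_state()
    if g or abs(s['ft_force']).max()>4: print(a,g,np.round(s['ft_force'],2))
    if g: break
print(a,s['time'])
snap('wrist','w4'); snap('top','top4')
E
```

```text
220 22.9917
```

View pics/w4.png

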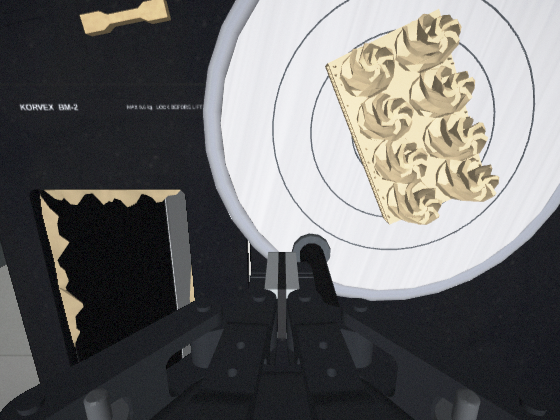

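View pics/top4.png

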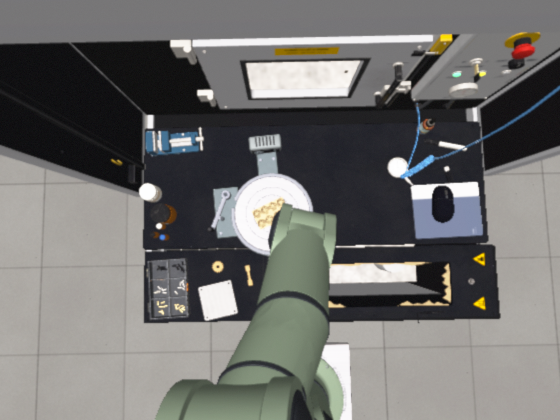

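```bash
python3 - <<'E'
from h import *
for t,u,v in(('w1',334,290),('w3',290,197),('w4',311,250)):
    p=onplane(load(t),u,v,47)[:2]-C; print(t,p,np.hypot(*p),np.degrees(np.arctan2(p[1],p[0])))
E
```

```text
w1 [-24.19153766 -89.6393954 ] 92.84638765798523 -105.10296262161725
w3 [93.9035846  -9.81101071] 94.41471882764853 -5.964600834483697
w4 [-53.8903543  -75.26452573] 92.56845639966171 -125.60314357174023
```

```bash
python3 - <<'E'
from h import *
movel(pt(228),max_speed=40,guard=12); movel(pt(237),max_speed=40,guard=12)
snap('wrist','w5'); print(read_state()['time'])
E
```

```text
24.15
```

View pics/w5.png

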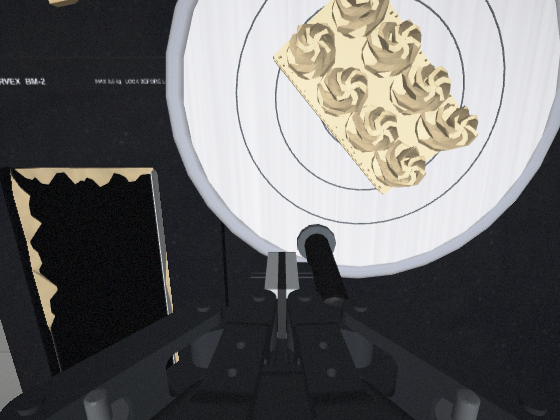

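```bash
python3 - <<'E'
from h import *
p=onplane(load('w5'),315,242,47)[:2]-C; print(np.hypot(*p),np.degrees(np.arctan2(p[1],p[0])))
E
```

```text
92.98512018548641 -108.8963926826822
```

```bash
python3 - <<'E'
from h import *
print(movel(pt(240.6),max_speed=25,guard=12)); wait(0.3)
movel(pt(232),max_speed=60); movel(pt(232,200),max_speed=200); movel([450,110,260],max_speed=250); snap('wrist','w6'); print(read_state()['time'])
E
```

```text
False
26.65
```

View pics/w6.png

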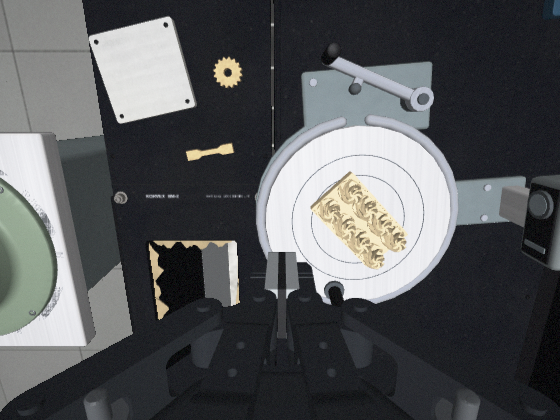

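```bash
python3 - <<'E'
from h import *
c=load('w6'); print('knob',onplane(c,333,49,87))
a,b=[cv2.cvtColor(load(t)['image'],cv2.COLOR_BGR2GRAY).astype(np.float32) for t in('w1','w6')]
for n,(r,s) in {'blade upper':(slice(168,215),slice(308,385)),'blade lower':(slice(215,272),slice(335,412)),'post':(slice(270,300),slice(322,350))}.items():
    print(n,cv2.phaseCorrelate(a[r,s].copy(),b[r,s].copy()))
cv2.imwrite('pics/cmp.png',np.hstack([cv2.resize(x[100:150,310:410],None,fx=4,fy=4) for x in(a,b)]))
E
```

```text
knob [495.01992439 238.46361818  87.        ]
blade upper ((0.4875918134971826, -0.4277702344809384), 1.0420179583132267)
blade lower ((0.3729026527798638, -0.07144092695086357), 1.0529502032200495)
post ((0.10716916621784023, -0.38246230971131645), 0.9853580040401883)[ WARN:0@0.457] global loadsave.cpp:1063 imwrite_ Unsupported depth image for selected encoder is fallbacked to CV_8U.
```

View pics/cmp.png

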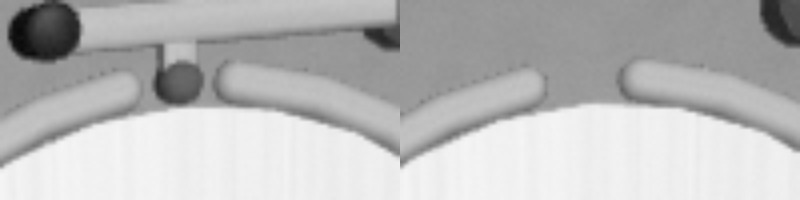

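```bash
python3 - <<'E'
from h import *
movel([494,268,200],max_speed=250); movel([494,268,60],max_speed=150)
print(movel([492,235,60],max_speed=50,guard=10))
print(movel([488,214,60],max_speed=40,guard=10),read_state()['eef_pos'])
print(movel([488,198,60],max_speed=20,guard=6),read_state()['eef_pos'],read_state()['ft_force'])
wait(0.2)
p=read_state()['eef_pos']; movel([490,p[1]+20,60],max_speed=60); movel([490,p[1]+20,180]); movel([450,110,260],max_speed=250); snap('wrist','w7'); print(read_state()['time'])
snap('top','top7')
E
```

```text
False
False [488.00066947 214.00621552  60.00219816]
True [487.88032778 207.34760081  59.92260103] [2.0767135  3.54837319 0.52473777]
33.0
```

View pics/w7.png

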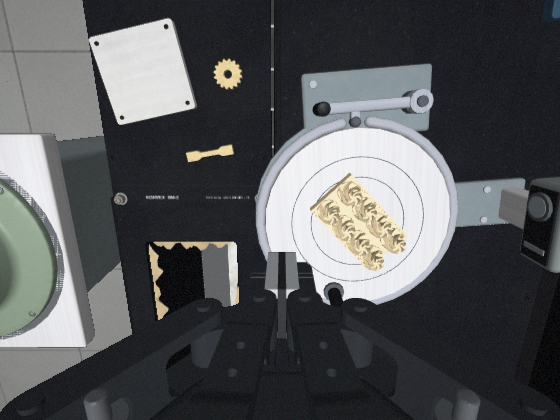

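```bash
python3 - <<'E'
from h import *
a,b=[load(t)['image'] for t in('w1','w7')]
cv2.imwrite('pics/cmp2.png',np.hstack([cv2.resize(x[85:145,305:405],None,fx=4,fy=4) for x in(a,b)]))
a,b=[cv2.cvtColor(x,cv2.COLOR_BGR2GRAY).astype(np.float32) for x in(a,b)]
for n,(r,s) in {'knob':(slice(94,122),slice(308,338)),'pivot':(slice(85,115),slice(405,437)),'tooth':(slice(110,128),slice(345,366)),'blade':(slice(168,272),slice(308,412)),'jig':(slice(10,130),slice(85,200))}.items():
    print(n,cv2.phaseCorrelate(a[r,s].copy(),b[r,s].copy()))
a,b=[load(t)['image'][130:240,140:225] for t in('top0','top7')]
a,b=[cv2.cvtColor(x,cv2.COLOR_BGR2GRAY).astype(np.float32) for x in(a,b)]
for n,(r,s) in {'jars':(slice(45,110),slice(0,40)),'gauge':(slice(0,28),slice(0,70))}.items(): print(n,cv2.phaseCorrelate(a[r,s].copy(),b[r,s].copy()))
E
```

```text
knob ((0.5052339072617489, 1.112327482527327), 0.9390117319424948)
pivot ((0.38060162218356375, 1.1493406554314998), 0.9921723912159602)
tooth ((0.2701835401681798, 1.6937303377748272), 1.0373122890790303)
blade ((0.24256789383287725, 1.1234473039262483), 0.9793732620888123)
jig ((0.2303108537228411, 0.6482803266550192), 0.9820126904381646)
jars ((-0.041636643895134995, -0.02948503410314629), 1.005702899230851)
gauge ((-0.01465311856298257, -0.00689971553976676), 0.9974208379233325)
```

View pics/cmp2.png

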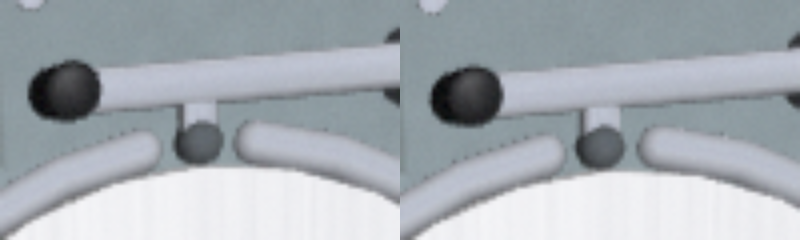

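View pics/top7.png

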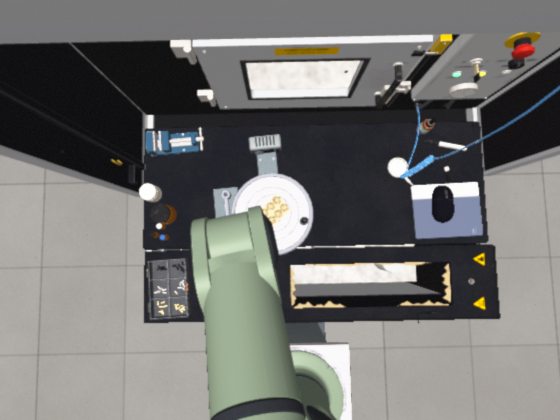

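The lever and tooth are back where they started: after the ~1 px camera shift shared by the whole view, knob and pivot agree with the first picture. The bystanders have not moved, so I'm handing it in.

```bash
python3 - <<'E'
from h import *
s=read_state(); print(s['time'],s['ft_force']); finish_job()
E
```

```text
33.05 [-0.42470646  0.36123256  0.00590442]
the job is handed in; nothing more can be done
```

The table has been pushed through one whole turn counter-clockwise and the lever is back in, with its tooth in the gap of the rim. I handed the job in at 33 s.

**What I did:** With the fingers closed, I swung the lever out to about 0.45 rad by its knob. I then pushed the post round with the fingertips 100 mm above the worktop, and pushed the lever back in from outside until it stopped. None of the pushes on the post reached my 12 N stop.

**Last checks:**
- **Table:** Before I closed the lever, the gap was about 1 px, or roughly 0.01 rad, from its starting place.
- **Lever:** After closing, knob, pivot and blade cluster match the first picture from the same pose, to about 0.1–0.2 px after a common shift of about 1 px. The tooth match differed from that shift by about 0.5 px. I put that down to the small matching window, because the enlarged picture shows the tooth sitting in the gap.
- **Bystanders:** The jars and the object I took for the dial gauge moved less than 0.1 px in the top view. I did not confirm that identification separately.
- **Measurement disagreement:** I measured the post at 93 mm from the axis rather than the stated 95 mm. That is within the camera calibration, and I pushed at 95 mm.

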